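# Close and pin the heavy lid of a jeweller's finishing box

## Robot

A 6-joint arm with a two-finger parallel gripper is mounted at the origin on the work surface. World frame = base frame: x ahead of the robot, y to its left, z up, the work surface at z = 0. Lengths are in m, angles in rad, forces in N, time in s.
With the tool pointing down it reaches from about 0.35 to 0.875 m from the base axis. Payload 15.5 kg.
Tool frame: the origin (TCP) lies midway between the tips of the shut fingers; the grasp point (between the pads) lies 19 mm behind it; z points along the fingers, y is the line along which they close (so a half turn about z gives the same grasp; the last joint's range is limited). The gripper opens to 85 mm and grips with 20 to 120 N. Pads are 22 mm wide; open, the fingers measure 114 mm over their backs; the gripper's body (76 mm by 85 mm) begins 54 mm behind the grasp point. The pads swing forward as they close: fully open they stand 13 mm farther back than shut.
Start: joints at [-1.357, 0.494, 1.345, -0, 1.302, -0.096], TCP at [0.19, -0.595, 0.231] pointing down, gripper open.
Joint ranges: [-2.91, 2.91], [-0.82, 2.16], [0.22, 2.67], [-1.22, 4.37], [0.12, 2.79], [-3.08, 3.08]. Speed limits (rad/s): [1.89, 1.89, 2.57, 3.01, 3.01, 3.01].

## Interface

Orientations are given as a rotation vector (axis times angle).
In Python, from workcell import arm gives the robot as it stands. Calls block until the motion is done:
- arm.reach(position, orientation): joint-space move of the TCP to a pose.
- arm.servo_line(position, attitude=None, speed=0.15, contact_N=None): straight line of the TCP; attitude=None keeps the orientation; speed is the mean speed in m/s. With contact_N (N) it stops when the force on the tool has changed by that much, and returns True; else False.
- arm.movej(angles): joint-space move.
- arm.gripper_open() and arm.gripper_close(squeeze=None): open the fingers fully, or close them until they stop; squeeze is the grip in N (None keeps the last).
- arm.dwell(seconds).
- arm.solve_ik(position, orientation): joint angles nearest the present ones, or None.
- arm.capture(name): name is "scene" or "top"; returns the picture (480x640x3 uint8, red, green, blue); there is no depth.
- arm.calibration(name): a dict with "fx", "fy", "cx", "cy" (pixels), "k1" (the pictures are not rectified: a ray, as slopes to the right and down, at radius r is drawn at 1 + k1 r^2 times it, then the intrinsics apply), "R" (3x3) and "t" (3): a world point X has camera coordinates R X + t. Camera axes: x right, y down, z forward; pixel columns grow to the right and rows downward; lengths in m; the calibration is good to about 2 mm. A picture is of the moment at which its call begins. calibration takes no time and is no camera call.
A pose or a line that the arm cannot do raises arm.MotionError and nothing moves.
- arm.job_done(): hands the job in; it is judged then, once.
Readings, each from a call of its own:
- arm.current_t(): time.
- arm.current_joints(): joint angles.
- arm.current_joint_velocities(): joint speeds.
- arm.current_effort(): joint torques, N m.
- arm.current_position(): TCP position.
- arm.current_tool_rot(): TCP orientation.
- arm.current_contact_force(): force on the tool from outside, world axes, zero at the start.
- arm.current_torque(): the same for the moment, N m.
- arm.current_width(): finger opening in m.
- arm.current_grasp_force(): force on a finger pad.
Only numpy, scipy, OpenCV 4.12 (cv2) and the standard library are available. Lean on these libraries where they do the work, as an engineer would, in place of code of your own. Each camera call takes 0.05 s, during which the arm holds its last target. There are 200 camera calls.

## Task

Gently lower the heavy hinged lid of the blue finishing box without letting it slam, then take the red-headed locking pin from the wooden stand and push it fully home through the yellow flange on the lid and the steel bracket beneath, so that its taper pulls the lid down shut. Let go of the pin and leave everything else on the bench where it is.

Things in the scene. Friction and masses are not known exactly. Their poses are not given: they have to be found in the camera images.
- finisher: Blue open-topped steel box fixed to the bench, 200 (x) x 300 (y) x 110 mm high. Origin: centre of its underside. Its x axis points from its front (bracket side, towards the robot's left) to its hinge side, z up.
- lid (a joint): Hinge angle, rad: 0 = shut, positive = opened upward; starts 1.27 to 1.45. Hinge friction (0.26 N m) holds the lid only while steep; its weight (about 0.6 kg, centre of mass 120 mm from the hinge) wins below about 1.2 rad and it falls unless supported. Sprung rubber buffers stop the lowered lid about 0.055 rad (13 mm at the flange) short of shut; pressed and let go, it springs back.
- lid_hinge (a point): Middle of the hinge line, which runs along the box's y axis, 95 mm from the box's centre along its x and 110 mm above the bench.
- lid_lip (a point): Middle of the lid's free front edge, half-way through its 8 mm thickness. Lid: steel frame with clear pane, 220 mm from hinge to edge, 300 wide; its underside passes through the hinge line. Shut, the edge overhangs the box's front by 25 mm: fingers can go round the edge, above and below, beside the central flange. Axes turn with the lid: shut, as the box's (lid lies to -x of hinge).
- lid_hole (a point): Centre of the 20 mm round hole, at the top surface of the yellow flange on the middle of the lid's edge. The flange is 50 mm wide, 52 long, 6 thick, and slopes down to the front at 35 degrees. Axes as lid_lip's; in these the hole's axis (outward, upward) is (-0.574, 0, 0.819).
- bracket: Steel block 44 x 60 x 20 mm thick fixed to the box's front under the flange, sloping alike. Origin: centre of its 20 mm through hole, at its top surface. z: the hole's axis outward, 35 degrees from vertical leaning to the box's front. Lid shut: the holes are in line, the flange's top 9 mm along +z from here. Lid resting on its buffers: the flange's hole is about 7 mm off to the bracket's +x.
- pin_grip (a point): Centre of the pin's red cylindrical head, 26 mm across, 45 long; the pin stands upright in one of the stand's three sockets. Axes: z along the pin, tip to head. The pin is 120 mm long, 0.15 kg; from the tip: a 40 mm taper from 6 to 18.8 mm diameter, 30 mm of 18.8 mm shank, a collar 32 mm across and 5 thick, the head.
- pin_collar (a point): Point on the pin's axis at the collar's underside, 70 mm from the tip and 27.5 mm below the head's centre. Fully home, it lies on the flange's top surface; when the pin is let go the lid and pin rise a little in the holes' play (lid to about 0.015 rad), which is as it should be. Axes as pin_grip's.
- stand: Wooden block fixed to the bench, 190 (x) x 70 (y) x 78 mm high, with three 21 mm sockets at 60 mm spacing along its x; the pin's collar rests on its top. Origin: centre of its underside.
- punch_a: Steel doming punch with a 24 mm ball head, in another socket of the stand; its top is 34 mm above the stand. To be left alone. Origin: near its foot, on its axis.
- punch_b: Doming punch with a 30 mm brass ball head, in the third socket; its top is 37 mm above the stand. To be left alone. Origin: near its foot, on its axis.
- block: Loose steel bench block, 65 x 65 x 20 mm. To be left alone. Origin: centre of its underside.
- mandrel: Loose upright tapered ring mandrel, 150 mm tall on a 64 mm round foot. To be left alone. Origin: centre of its underside.
- jar: Loose jar, 60 mm across, 70 mm tall. To be left alone. Origin: centre of its underside.
- mallet: Loose mallet lying on the bench. To be left alone.
- compound_bar: Loose red bar of polishing compound, 120 x 40 x 30 mm. To be left alone. Origin: centre of its underside.
Not all that is in view belongs to the job. What is shaped like the part that bears pin_grip but green or purple is not meant.

How it is judged:
On the way, in this order (a step that is already met when the one before it is completed fails the run):
1. the lid has been lowered onto its seal buffers (value of joint lid below 0.09 rad and velocity of joint lid above -0.1 rad/s), for 0.2 s.
2. the pin is pushed through both holes (z of pin_collar in the frame of bracket below 0.018 m and angle between the z axis of pin_grip and the z axis of bracket, either way round below 0.15 rad and value of joint lid below 0.025 rad), for 0.2 s.
At the end, for the whole second after the job is handed in: The lid is within 0.025 rad of shut, held there by the pin, which lies at rest through both holes, within 4 mm and 0.15 rad of the bracket hole's axis and its collar's underside at most 18 mm above the bracket's top face (about 12 mm when fully home), with the gripper off it (all of step 2 and z of pin_collar in the frame of bracket above 0.002 m and x of pin_collar in the frame of bracket between -0.004 and 0.004 m and y of pin_collar in the frame of bracket between -0.004 and 0.004 m and linear speed of pin below 0.02 m/s); the robot touches nothing.
It fails at once if the lid slams (falls faster than 1 rad/s in its last 0.5 rad) (value of joint lid below 0.5 rad and velocity of joint lid below -1 rad/s).
It fails at once if a bystander on the bench or in the stand is disturbed (moved over 30 mm) (distance of any of punch_a, punch_b, block, mandrel, jar, mallet, compound_bar from where it was at the start of the episode above 0.03 m).
It also fails if it takes over 62 s, if anything falls off the work surface, if the arm or the gripper's body presses on something with over 40 N, if the wrist force passes 120 N, or if a joint passes its speed limit or range.

## Working session

There is one attempt and no reset: what is moved stays moved. The work goes in short steps, each a Python script; the robot and the scene stay as the last script left them, time stands still between calls to the robot, and variables do not carry over. Pictures are saved under pics/ and viewed, at most 10 in all, crops included, and the job is handed in when it is done.

```bash
ls; mkdir -p pics
python3 - <<'E'
from workcell import arm
import cv2, numpy as np
for n in ("scene","top"):
    im=arm.capture(n); cv2.imwrite(f"pics/{n}0.png",im[:,:,::-1]); c=arm.calibration(n)
    print(n,{k:np.round(v,4).tolist() for k,v in c.items()}, "campos",np.round(-np.array(c["R"]).T@np.array(c["t"]),3))
print(arm.current_t(), arm.current_tool_rot(), arm.current_position(), arm.current_width())
E
```

```text
pics
scene {'fx': 608.6476, 'fy': 608.6476, 'cx': 320.9383, 'cy': 230.8142, 'k1': -0.1157, 'R': [[-0.2748, 0.9614, -0.0161], [0.5176, 0.1339, -0.8451], [-0.8103, -0.2406, -0.5344]], 't': [0.1497, -0.1881, 2.0742]} campos [1.819 0.38  0.952]
top {'fx': 524.9853, 'fy': 524.9853, 'cx': 322.3716, 'cy': 234.5786, 'k1': 0.0289, 'R': [[0.0028, -0.9999, -0.0163], [-0.9815, 0.0003, -0.1913], [0.1913, 0.0166, -0.9814]], 't': [0.0108, 0.5371, 1.076]} campos [ 0.321 -0.007  1.159]
0.1 [-3.10313915e+00 -4.82992460e-01  7.47857622e-05] [ 0.18989271 -0.59511145  0.23076227] 0.08544046625415712
```

View pics/scene0.png

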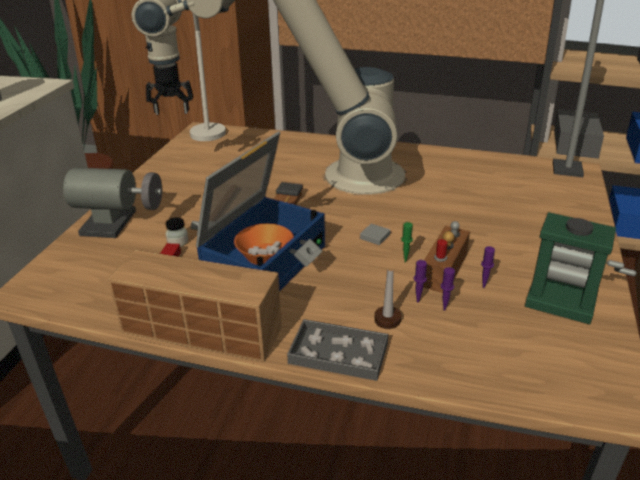

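View pics/top0.png

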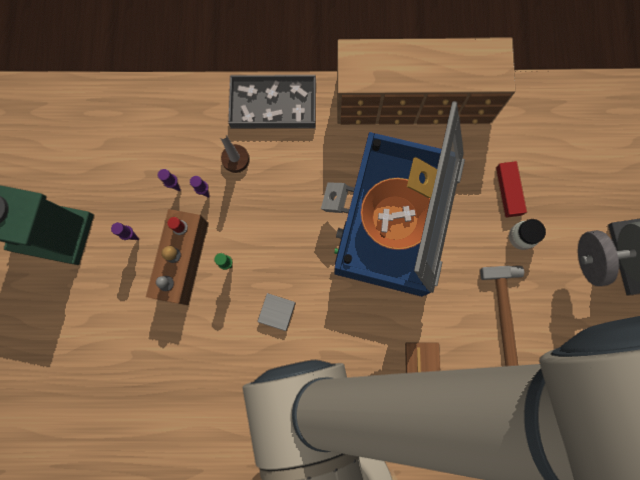

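The scene view shows the box at about (265,240) with its lid open, and the stand at (445,258). In the top view, the box is at (395,215), its bracket at (335,197), the flange on the raised lid at (423,178) and the stand at (178,258). The candidates for the pin are red (176,224) in the stand, purple (169,180), (200,186) and (123,231), and green (223,261). Only the red one stands in the stand and has the right colour. I'll confirm that in a crop and read the box and bracket there too.

```bash
cat > h.py <<'E'
import numpy as np, cv2
from scipy.spatial.transform import Rotation as Ro
from workcell import arm
def cam(n):
    c=arm.calibration(n); K=np.array([[c["fx"],0,c["cx"]],[0,c["fy"],c["cy"]],[0,0,1]])
    return K,np.array([c["k1"],0,0,0,0.]),np.array(c["R"]),np.array(c["t"])
def ray(n,uv):
    K,d,R,t=cam(n)
    p=cv2.undistortPoints(np.array([[uv]],float),K,d)[0,0]
    v=R.T@np.array([p[0],p[1],1]); return -R.T@t, v/np.linalg.norm(v)
def onz(n,uv,z):
    o,v=ray(n,uv); return o+v*(z-o[2])/v[2]
def tri(uv1,uv2):   # top, scene
    a,u=ray("top",uv1); b,v=ray("scene",uv2)
    s=np.linalg.lstsq(np.c_[u,-v],b-a,rcond=None)[0]
    p,q=a+s[0]*u,b+s[1]*v; return (p+q)/2,np.linalg.norm(p-q)
def proj(n,X):
    K,d,R,t=cam(n)
    return cv2.projectPoints(np.atleast_2d(X).astype(float),cv2.Rodrigues(R)[0],t,K,d)[0][:,0]
E
python3 - <<'E'
import cv2, numpy as np
t=cv2.imread("pics/top0.png")
a=cv2.resize(t[100:300,310:470],None,fx=3,fy=3,interpolation=cv2.INTER_CUBIC)
b=cv2.resize(t[150:310,105:245],None,fx=2.2,fy=2.2,interpolation=cv2.INTER_CUBIC)
out=np.zeros((600,800,3),np.uint8); out[:600,:480]=a; out[:352,480:480+308]=b
cv2.imwrite("pics/crop1.png",out)
s=cv2.imread("pics/scene0.png")
cv2.imwrite("pics/crop2.png",cv2.resize(s[130:310,190:510],None,fx=2.5,fy=2.5,interpolation=cv2.INTER_CUBIC))
# red mask
for n,im in (("top",t),("scene",s)):
    h=cv2.cvtColor(im,cv2.COLOR_BGR2HSV)
    m=(((h[...,0]<6)|(h[...,0]>174))&(h[...,1]>170)&(h[...,2]>60)).astype(np.uint8)
    k,l,st,ce=cv2.connectedComponentsWithStats(m)
    print(n,[(st[i].tolist(),ce[i].round(1).tolist()) for i in range(1,k) if st[i,4]>30])
    for nm,lo,hi in (("yellow",(18,120,60),(30,255,255)),("blue",(105,120,25),(125,255,255))):
        m=cv2.inRange(h,lo,hi); k,l,st,ce=cv2.connectedComponentsWithStats(m)
        print(n,nm,[(st[i].tolist(),ce[i].round(1).tolist()) for i in range(1,k) if st[i,4]>60])
E
```

```text
top [([499, 162, 27, 54, 970], [511.8, 188.3]), ([168, 217, 13, 13, 121], [173.5, 222.8])]
top yellow [([407, 157, 30, 41, 729], [421.8, 177.2])]
top blue [([336, 133, 105, 163, 6391], [381.4, 218.8])]
scene [([436, 239, 11, 19, 165], [441.2, 248.1]), ([161, 244, 19, 11, 154], [170.3, 249.1])]
scene yellow [([242, 142, 25, 17, 89], [253.6, 149.9]), ([444, 232, 10, 14, 62], [448.8, 236.8])]
scene blue [([627, 112, 13, 51, 463], [634.6, 135.2]), ([610, 186, 30, 52, 1327], [626.0, 210.3]), ([198, 198, 126, 91, 3534], [265.7, 236.7])]
```

View pics/crop1.png

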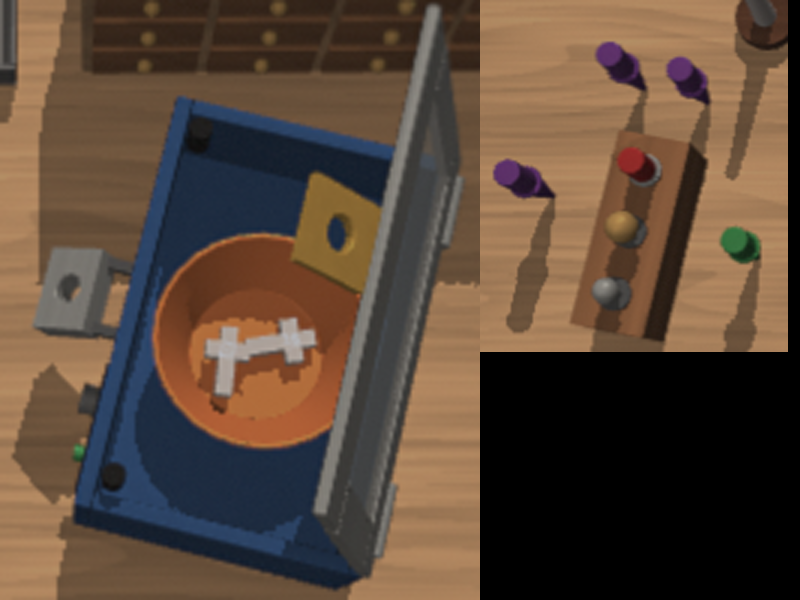

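View pics/crop2.png

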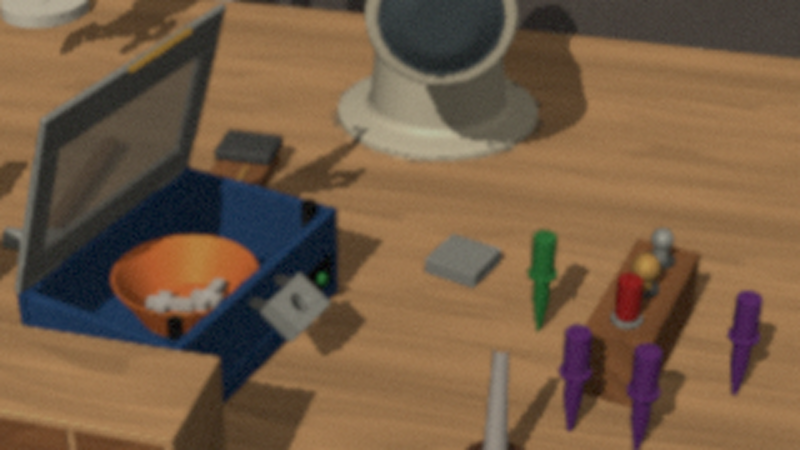

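The red-headed pin is confirmed: it stands in the stand's far socket at top (176,224), next to the brass and steel balls, and the purple and green ones stand outside the stand. The bracket hole is at top (333,196) and scene (309,250). The rim's front corners are at top (369,133) and (336,270). Next I'll compute positions.

Run:
```python
from h import *
np.set_printoptions(precision=4,suppress=True)
c=lambda x,y:(310+x/3-.33,100+y/3-.33); s=lambda x,y:(190+x/2.5-.3,130+y/2.5-.3); r=lambda x,y:(105+(x-480)/2.2-.3,150+y/2.2-.3)
F=onz("top",c(178,98),.11);N=onz("top",c(78,510),.11);H=onz("top",c(360,577),.11)
print("rim",F,N,H,np.linalg.norm(F-N),np.linalg.norm(N-H))
print("scene rim near-front corner",onz("scene",s(336,208),.11),"near hinge",onz("scene",s(187,170),.11))
print("bracket",tri(c(69,288),s(297,299)))
print("flange hole",onz("top",c(341,232),.3))
# stand top corners
for p in ((623,132),(690,149),(573,322),(647,339)): print("stand",onz("top",r(*p),.078))
# pin: head top centre, collar
print("pin head top",onz("top",r(632,163),.128),"head scene mid",onz("scene",(441.2,248.1),.1055),"collar",onz("top",r(645,170),.083))
print("brass",onz("top",r(621,228),.1),"steel",onz("top",r(606,291),.1))
```

```text
rim [ 0.7455 -0.0872  0.11  ] [ 0.4539 -0.0164  0.11  ] [ 0.4096 -0.2027  0.11  ] 0.3000829558332926 0.19149721906073514
scene rim near-front corner [ 0.453  -0.0154  0.11  ] near hinge [ 0.4134 -0.2027  0.11  ]
bracket (array([ 0.6118, -0.0111,  0.0953]), np.float64(0.0012217942385804822))
flange hole [ 0.5881 -0.1636  0.3   ]
stand [0.5859 0.3353 0.078 ]
stand [0.569  0.2699 0.078 ]
stand [0.4034 0.3712 0.078 ]
stand [0.3876 0.3012 0.078 ]
pin head top [0.5445 0.3096 0.128 ] head scene mid [0.5383 0.3111 0.1055] collar [0.5474 0.3106 0.083 ]
brass [0.4887 0.3249 0.1   ] steel [0.4301 0.3351 0.1   ]
```

Measurements agree with the given sizes (rim 300 mm, stand top, sockets 60 mm apart, bracket hole on the box's midline to 2 mm). I'll find the lid angle next, then check reachability for gripping the lid edge and for the pin poses.

```bash
cat >> h.py <<'E'
ex=np.array([-.2360,-.9718,0]); ex/=np.linalg.norm(ex); ez=np.array([0,0,1.]); ey=np.cross(ez,ex)
C=np.array([.5760,-.149,0]); HG=C+.095*ex+.11*ez
def lid(th,r,s,n=.004):   # point on lid: r from hinge, s along ey, n above underside
    return HG+r*(-np.cos(th)*ex+np.sin(th)*ez)+s*ey+n*(np.sin(th)*ex+np.cos(th)*ez)
def lidtool(th,phi,flip=1,r=.205,s=-.08):   # TCP pose gripping the lid's edge
    d=np.cos(th)*ex-np.sin(th)*ez; n=np.sin(th)*ex+np.cos(th)*ez
    z=np.cos(phi)*d+np.sin(phi)*ey; y=flip*n; x=np.cross(y,z)
    return lid(th,r,s),Ro.from_matrix(np.c_[x,y,z]).as_rotvec()
BK=np.array([.6118,-.0111,.0953]); bz=-.574*ex+.819*ez; bz/=np.linalg.norm(bz); bx=np.cross(ey,bz)
def pintool(yv,pz):       # tool pointing along -pz closing along yv
    z=-np.array(pz); x=np.cross(yv,z); x/=np.linalg.norm(x); y=np.cross(z,x)
    return Ro.from_matrix(np.c_[x,y,z]).as_rotvec()
E
python3 - <<'E'
from h import *
from scipy.optimize import minimize_scalar
np.set_printoptions(precision=3,suppress=True)
c=lambda x,y:(310+x/3-.33,100+y/3-.33); s=lambda x,y:(190+x/2.5-.3,130+y/2.5-.3)
for nm,p,q,sg in (("near",(320,512),(224,6),-.15),("far",(433,6),(42,122),.15)):
    print(nm,tri(c(*p),s(*q)),lid(1.35,.22,sg))
    for n,uv in (("top",c(*p)),("scene",s(*q))):
        f=lambda th:np.linalg.norm(proj(n,lid(th,.22,sg))[0]-uv); o=minimize_scalar(f,bounds=(1.1,1.6),method="bounded"); print(n,o.x,o.fun)
print("flange hole", [ (th,proj("top",HG+(-.2427*(np.cos(th)*ex-np.sin(th)*ez))-.0073*(np.sin(th)*ex+np.cos(th)*ez))[0]) for th in (1.25,1.35,1.45)], c(341,232))
for uv in ((165,177),(196,184),(119,229),(223,261)): print("decoy",onz("top",uv,.12))
for uv in ((262,318),(290,322),(294,298),(235,160)): print("block/mandrel",onz("top",uv,.02))
for fl in (1,-1):
  for sh in (-.12,-.08,.08):
    for phi in (-.5,0,.3,.5,.7,.9):
        ok=[]
        for th in (1.36,1.0,.6,.3,.06):
            q=arm.solve_ik(*lidtool(th,phi,fl,s=sh)); ok.append(q is not None)
        print(fl,sh,phi,ok, None if q is None else np.array(q))
E
```

```text
near (array([ 0.426, -0.143,  0.322]), np.float64(0.0010303267793357709)) [ 0.418 -0.163  0.326]
top 1.2530682491656804 2.068411395163252
scene 1.2566392781835882 0.1655048172661794
far (array([ 0.714, -0.216,  0.321]), np.float64(0.0008264497539810709)) [ 0.71  -0.234  0.326]
top 1.2635284647732075 0.11167840094289597
scene 1.2680945829071155 0.057429217587854055
flange hole [(1.25, array([425.597, 178.786])), (1.35, array([440.64 , 180.693])), (1.45, array([456.034, 183.149]))] (423.3366666666667, 177.0033333333333)
decoy [0.645 0.336 0.12 ]
decoy [0.63  0.271 0.12 ]
decoy [0.535 0.422 0.12 ]
decoy [0.47  0.209 0.12 ]
block/mandrel [0.361 0.141 0.02 ]
block/mandrel [0.353 0.081 0.02 ]
block/mandrel [0.404 0.073 0.02 ]
block/mandrel [0.716 0.212 0.02 ]
1 -0.12 -0.5 [True, True, True, True, True] [ 0.237  1.162  1.167 -0.745  2.17   2.598]
1 -0.12 0 [True, True, True, True, True] [ 0.411  1.09   1.471 -0.976  1.855  2.669]
1 -0.12 0.3 [True, True, True, True, True] [ 0.497  1.065  1.683 -1.145  1.679  2.802]
1 -0.12 0.5 [True, True, True, False, False] None
1 -0.12 0.7 [True, False, 
[... 1445 characters left out ...]
0.375  1.106  1.387 -1.026  1.874 -0.544]
-1 -0.08 0.3 [True, True, True, True, True] [ 0.452  1.071  1.612 -1.194  1.687 -0.407]
-1 -0.08 0.5 [True, True, True, False, False] None
-1 -0.08 0.7 [True, False, False, False, False] None
-1 -0.08 0.9 [True, True, False, False, False] None
-1 0.08 -0.5 [True, True, True, True, True] [ 0.138  1.387  0.471 -1.174  2.377 -1.117]
-1 0.08 0 [True, True, True, True, True] [ 0.26   1.21   0.987 -1.213  1.93  -0.864]
-1 0.08 0.3 [True, True, True, True, False] None
-1 0.08 0.5 [True, True, False, False, False] None
-1 0.08 0.7 [True, True, False, False, False] None
-1 0.08 0.9 [False, False, False, False, True] [ 0.288  1.075  1.803  4.359  1.439 -0.201]
```

Lid angle is about 1.26 rad, from both views. The grip will be on the lid edge on the robot side of the flange (s = -0.13). As the lid comes down I'll let the tool pitch about 0.3 rad beyond the lid's slope, so the wrist stays above the green pin and the stand.

```bash
cat >> h.py <<'E'
TH0=1.262
def lt(th,r=.206,s=-.13,back=0):
    a=.3*(TH0-th)/1.2
    d=lambda t:np.cos(t)*ex-np.sin(t)*ez
    _,rv=lidtool(th+a,-.1,-1); z=Ro.from_rotvec(rv).apply([0,0,1])
    return lid(th,r,s)-back*z,rv
E
cat > lower.py <<'E'
import sys
from h import *
np.set_printoptions(precision=3,suppress=True)
ths=np.linspace(TH0,.05,15)
if len(sys.argv)<2:
    for th in ths[::2]: print(th,lt(th)[0],np.array(arm.solve_ik(*lt(th)),dtype=float))
    print(arm.solve_ik(*lt(TH0,back=.09)), arm.solve_ik([.19,-.595,.45],arm.current_tool_rot())); sys.exit()
arm.reach([.19,-.595,.46],arm.current_tool_rot())
arm.reach(*lt(TH0,back=.09)); p,rv=lt(TH0)
print(arm.servo_line(p,rv,speed=.12,contact_N=8),arm.current_t(),arm.current_contact_force())
cv2.imwrite("pics/grip_s.png",arm.capture("scene")[:,:,::-1])
cv2.imwrite("pics/grip_t.png",arm.capture("top")[:,:,::-1])
arm.gripper_close(25); print("w",arm.current_width(),arm.current_grasp_force(),arm.current_contact_force(),arm.current_t())
E
python3 lower.py
```

```text
1.262 [ 0.441 -0.154  0.307] [-0.245  0.261  1.556 -0.311  1.435 -1.502]
1.088857142857143 [ 0.449 -0.121  0.294] [-0.099  0.308  1.571 -0.42   1.447 -1.318]
0.9157142857142857 [ 0.456 -0.092  0.276] [ 0.029  0.38   1.577 -0.515  1.475 -1.148]
0.7425714285714287 [ 0.462 -0.066  0.252] [ 0.136  0.471  1.575 -0.594  1.513 -0.996]
0.5694285714285715 [ 0.468 -0.044  0.224] [ 0.222  0.577  1.564 -0.659  1.557 -0.863]
0.39628571428571435 [ 0.472 -0.027  0.193] [ 0.287  0.693  1.545 -0.714  1.605 -0.748]
0.2231428571428573 [ 0.474 -0.016  0.159] [ 0.334  0.816  1.518 -0.761  1.657 -0.649]
0.05 [ 0.476 -0.011  0.124] [ 0.364  0.943  1.485 -0.804  1.712 -0.563]
[-0.191  0.219  1.379 -0.303  1.659 -1.517] [-1.357  0.379  0.958  0.     1.805 -0.095]
```

```bash
python3 lower.py go
python3 - <<'E'
import cv2,numpy as np
a=cv2.imread("pics/grip_s.png")[60:300,150:450]; b=cv2.imread("pics/grip_t.png")[80:400,300:500]
o=np.zeros((560,800,3),np.uint8); a=cv2.resize(a,(450,360)); b=cv2.resize(b,(350,560)); o[:360,:450]=a; o[:,450:]=b
cv2.imwrite("pics/grip.png",o)
E
```

```text
False 3.8833 [-0.131  0.078  0.586]
w 0.007412982497796309 27.46857762336731 [-0.607  1.167  1.199] 4.675
```

View pics/grip.png

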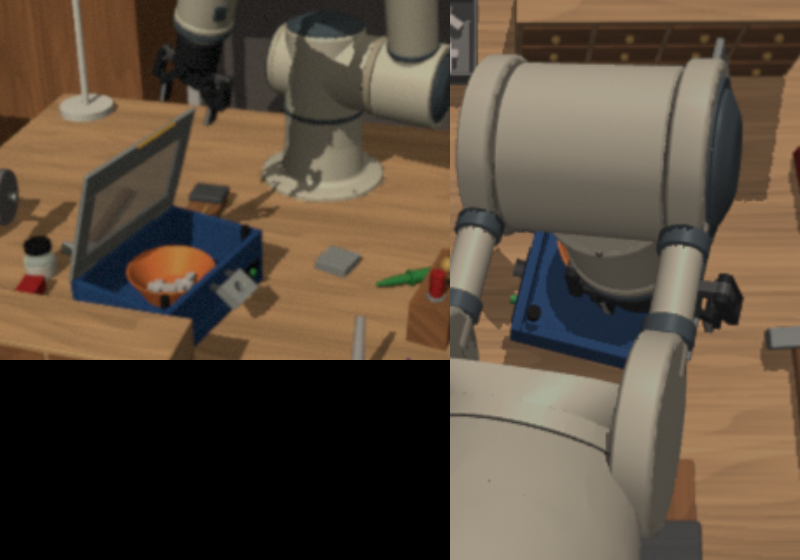

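The pads stopped at 7.4 mm with 27 N, which fits the 8 mm lid edge. The green decoy, seen lying at about (405,275) in the crop, has toppled over near the stand. I'll check where the TCP projects, then lower.

```bash
cat > lower2.py <<'E'
from h import *
np.set_printoptions(precision=3,suppress=True)
print(arm.current_position(),proj("scene",arm.current_position()))
for th in np.linspace(TH0,.05,15)[1:]:
    p,rv=lt(th); arm.servo_line(p,rv,speed=.09 if th>.2 else .05)
    print(round(th,2),arm.current_contact_force(),round(arm.current_width(),4),round(arm.current_t(),2))
cv2.imwrite("pics/low_s.png",arm.capture("scene")[:,:,::-1])
cv2.imwrite("pics/low_t.png",arm.capture("top")[:,:,::-1])
E
python3 - <<'E'
from h import *
print(arm.current_position(),proj("scene",arm.current_position()))
p,rv=lt(1.18); arm.servo_line(p,rv,speed=.06)
print(arm.current_contact_force(),arm.current_width())
im=arm.capture("scene")[:,:,::-1]
cv2.imwrite("pics/try.png",cv2.resize(im[60:300,180:500],None,fx=2.5,fy=2.5,interpolation=cv2.INTER_CUBIC))
E
```

```text
[ 0.44116368 -0.15339504  0.3074948 ] [[273.6261035  139.15957117]]
[-0.10199004  2.50060453  4.4455898 ] 0.007206724372812066
```

View pics/try.png

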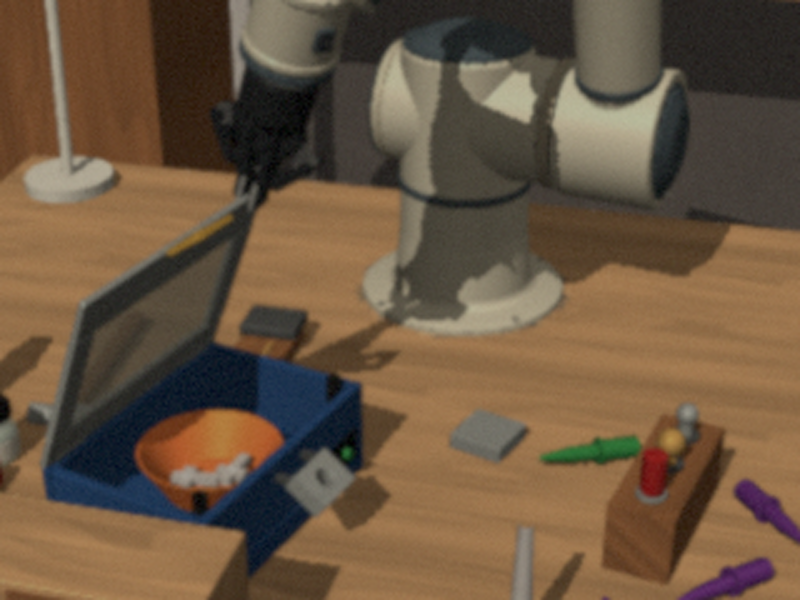

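The gripper holds the lid edge at the near corner (crop 247,195) and the lid follows it. The decoys toppled by themselves and now lie flat. I'll lower the rest of the way.

```bash
sed -i 's/np.linspace(TH0,.05,15)\[1:\]/np.linspace(TH0,.05,15)[2:]/' lower2.py; python3 lower2.py
```

```text
[ 0.445 -0.138  0.302] [[278.922 142.215]]
1.09 [0.163 5.288 9.079] 0.0076 5.52
1.0 [ 0.743  7.399 10.868] 0.0071 5.87
0.92 [-0.052  9.513 14.476] 0.0074 6.22
0.83 [ 2.372 12.384 14.007] 0.0071 6.57
0.74 [ 3.549 15.929 16.687] 0.0074 6.92
0.66 [ 4.33  20.411 17.548] 0.0076 7.27
0.57 [ 4.929 22.681 18.971] 0.0073 7.62
0.48 [ 7.14  26.855 18.721] 0.0075 7.97
0.4 [ 8.321 30.171 17.7  ] 0.0074 8.32
0.31 [ 8.093 33.353 15.844] 0.0076 8.67
0.22 [ 8.777 35.774 14.628] 0.0072 9.02
0.14 [10.951 38.507 12.25 ] 0.0071 9.53
0.05 [11.432 48.492  9.716] 0.0074 10.03
```

Run:
```python
from h import *
a=cv2.imread("pics/low_s.png")[170:330,190:370]; b=cv2.imread("pics/low_t.png")[120:320,280:480]
o=np.zeros((600,800,3),np.uint8); o[:356,:400]=cv2.resize(a,(400,356),interpolation=cv2.INTER_CUBIC); o[:400,400:]=cv2.resize(b,(400,400),interpolation=cv2.INTER_CUBIC)
cv2.imwrite("pics/low.png",o)
for th in (.03,.055,.08,.12):
    f=HG-.2427*(np.cos(th)*ex-np.sin(th)*ez)-.0073*(np.sin(th)*ex+np.cos(th)*ez)
    print(th,"hole top",proj("top",f)[0],"scene",proj("scene",f)[0],"lip far corner",proj("top",lid(th,.22,.15,.008))[0],proj("scene",lid(th,.22,.15,.008))[0])
```

```text
0.03 hole top [330.18761522 194.13004417] scene [310.89050753 244.58706439] lip far corner [357.94493314 127.13393119] [269.54114057 268.19468982]
0.055 hole top [330.21830035 193.34955843] scene [310.8037543  242.55314066] lip far corner [358.28191223 126.14085134] [269.23902332 266.22489316]
0.08 hole top [330.3214827  192.57769323] scene [310.66416825 240.49599394] lip far corner [358.68666917 125.15469109] [268.88699274 264.23526551]
0.12 hole top [330.64024045 191.36219977] scene [310.33039848 237.15985445] lip far corner [359.4771487  123.59307738] [268.21991286 261.01419767]
```

View pics/low.png

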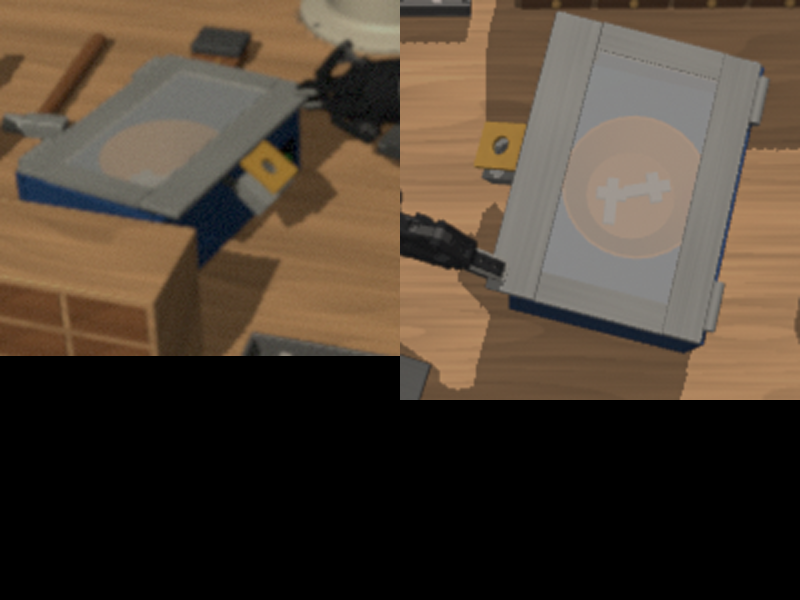

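The lid is down. The flange hole is at top (330,193) and scene (310,244), giving a lid angle of about 0.05 rad, on the buffers. I'll press slightly deeper so that release cannot drop it, then let go and retreat.

Run:
```python
from h import *
np.set_printoptions(precision=3,suppress=True)
for th,r in ((.05,.210),(.042,.212),(.034,.212)):
    p,rv=lt(th,r=r); arm.servo_line(p,lt(.05)[1],speed=.02); print(th,arm.current_contact_force(),arm.current_t())
arm.dwell(.1); arm.gripper_open(); print(arm.current_contact_force(),arm.current_width())
z=Ro.from_rotvec(lt(.05)[1]).apply([0,0,1]); p=arm.current_position()
arm.servo_line(p-.045*z,speed=.1); arm.servo_line(p-.045*z+[0,0,.16],speed=.2)
print(arm.current_contact_force(),arm.current_t())
cv2.imwrite("pics/rel_s.png",arm.capture("scene")[:,:,::-1]);cv2.imwrite("pics/rel_t.png",arm.capture("top")[:,:,::-1])
sy=np.array([.19,.982,0])
for pp in ([.545,.311,.20],[.545,.311,.0865]):
  for sg in (1,-1): print("pick ik",sg,arm.solve_ik(pp,pintool(sg*sy,[0,0,1])))
for h in (.2,.0):
  for yv in (ey,-ey,bx,-bx): print("ins ik",arm.solve_ik(BK+bz*(.0175+h),pintool(yv,bz)))
```

```text
0.05 [ 9.807 -5.111  5.702] 10.4833
0.042 [  9.765 -31.29    2.998] 10.7667
0.034 [  8.278 -30.227   5.157] 11.0167
[ 0.39   0.191 -0.519] 0.085383964855708
[-0.849  0.853  0.524] 13.4
pick ik 1 [ 0.423  0.527  1.377  0.     1.237 -0.956]
pick ik -1 [0.423 0.527 1.377 0.    1.237 2.185]
pick ik 1 [ 0.423  0.658  1.484  0.     1.    -0.956]
pick ik -1 [0.423 0.658 1.484 0.    1.    2.185]
ins ik [ 0.329  0.692  1.013 -0.516  1.768  0.55 ]
ins ik [ 0.329  0.692  1.013 -0.516  1.768 -2.592]
ins ik [ 0.329  0.692  1.013 -0.516  1.768  2.121]
ins ik [ 0.329  0.692  1.013 -0.516  1.768 -1.021]
ins ik [ 0.187  0.77   1.347 -0.566  1.345  0.647]
ins ik [ 0.187  0.77   1.347 -0.566  1.345 -2.495]
ins ik [ 0.187  0.77   1.347 -0.566  1.345  2.217]
ins ik [ 0.187  0.77   1.347 -0.566  1.345 -0.924]
```

Released, lid resting on its buffers. Next I'll pick the pin, closing across the stand so the fingers stay clear of the neighbouring punches. In the same run I'll get a second estimate of the midline from the yellow flange in both views.

Run:
```python
from h import *
np.set_printoptions(precision=4,suppress=True)
P=[]
for n in ("t","s"):
    im=cv2.imread(f"pics/rel_{n}.png"); h=cv2.cvtColor(im,cv2.COLOR_BGR2HSV)
    m=cv2.inRange(h,(17,110,50),(32,255,255)); m=m*0+m
    cs,hi=cv2.findContours(m,cv2.RETR_CCOMP,cv2.CHAIN_APPROX_NONE)
    big=[i for i in range(len(cs)) if hi[0][i][3]<0 and cv2.contourArea(cs[i])>150]
    for i in big:
        M=cv2.moments(cs[i]); ce=(M["m10"]/M["m00"],M["m01"]/M["m00"])
        ho=[(cv2.contourArea(cs[j]),cs[j][:,0].mean(0)) for j in range(len(cs)) if hi[0][j][3]==i and cv2.contourArea(cs[j])>5]
        print(n,cv2.boundingRect(cs[i]),cv2.contourArea(cs[i]),np.array(ce),ho)
        b=cv2.boundingRect(cs[i])
        if 300<b[0]+b[2]/2<345: P.append((ce,ho[0][1] if ho else None))
for k in (0,1):
    if len(P)==2 and P[0][k] is not None and P[1][k] is not None:
        X,e=tri(P[0][k],P[1][k]); print("flange" if k==0 else "hole",X,e,"box frame",(X-C)@ex,(X-C)@ey)
print("bracket in box",(BK-C)@ex,(BK-C)@ey)
sy=np.array([.19,.982,0]); rv=pintool(sy,[0,0,1]); g=np.array([.545,.3095,0])
arm.reach(g+[0,0,.22],rv); print(arm.servo_line(g+[0,0,.0865],rv,speed=.12,contact_N=12),arm.current_position(),arm.current_contact_force())
arm.gripper_close(100); print(arm.current_width(),arm.current_grasp_force(),arm.current_contact_force(),arm.current_torque(),arm.current_t())
```

```text
t (317, 181, 26, 25) 453.5 [329.4958 192.7413] [(52.5, array([330.2174, 192.6957]))]
s (394, 233, 43, 14) 334.5 [417.8386 239.9228] [(320.5, array([416.2069, 240.1954]))]
s (298, 233, 28, 25) 335.0 [311.0512 245.2532] [(25.0, array([310.5625, 245.4375]))]
flange [ 0.6138 -0.004   0.1101] 0.00011860698753699544 box frame -0.14984020754574695 0.002544274309699026
hole [ 0.6141 -0.0054  0.1095] 0.00014980167985543415 box frame -0.14857219059176016 0.003090374223180631
bracket in box -0.14245352141858214 0.002245937542666359
False [0.5454 0.3097 0.0872] [ 1.024   0.6081 -0.0643]
0.02367543269663837 97.68127799034119 [-0.3099  5.9452  4.6359] [ 1.0952  0.0943 -0.0772] 16.4083
```

Gripped: opening 23.7 mm on the 26 mm head. The flange triangulates to 0.1 mm and agrees with the bracket sideways. I'll refine the bracket hole with a threshold on the first images, lift the pin, and hover over the flange to check.

```bash
cat > hover.py <<'E'
from h import *
np.set_printoptions(precision=4,suppress=True)
Q=[]
for n,(u,v),w in (("top",(333,196),14),("scene",(309,250),14)):
    im=cv2.imread(f"pics/{n}0.png"); g=cv2.cvtColor(im,cv2.COLOR_BGR2GRAY)[v-w:v+w+1,u-w:u+w+1]
    G=cv2.resize(g,None,fx=8,fy=8,interpolation=cv2.INTER_CUBIC)
    r=G[8*(w-6):8*(w+7),8*(w-6):8*(w+7)]; t=(np.percentile(r,3)+np.median(r))/2
    k,l,st,ce=cv2.connectedComponentsWithStats((r<t).astype(np.uint8))
    i=1+np.argmin([np.linalg.norm(c-52)-.02*s[4] for c,s in zip(ce[1:],st[1:])])
    uv=(ce[i]-3.5)/8+np.array([u-6,v-6]); Q.append(uv); print(n,t,st[i]/8,uv)
X,e=tri(*Q); print("bracket hole",X,e,"box",(X-C)@ex,(X-C)@ey)
E
python3 hover.py
python3 - <<'E'
from h import *
np.set_printoptions(precision=4,suppress=True)
p=arm.current_position(); arm.servo_line(p+[0,0,.13],speed=.15)
print(arm.current_contact_force(),arm.current_torque(),arm.current_width())
rv=pintool(-bx,bz)
arm.reach(BK+bz*(.0085+.105)+bx*.004,rv); arm.dwell(.2)
print(arm.current_position(),arm.current_contact_force(),arm.current_torque(),arm.current_t())
ims={n:arm.capture(n)[:,:,::-1] for n in("scene","top")}
for n in ims: cv2.imwrite(f"pics/hov_{n}.png",ims[n])
K=BK+bz*.105+bx*.004; tip=K-.07*bz
print("tip pred",proj("top",tip),proj("scene",tip),"collar",proj("top",K),proj("scene",K))
o=np.zeros((600,800,3),np.uint8)
o[:,:400]=cv2.resize(ims["scene"][170:290,270:350],(400,600),interpolation=cv2.INTER_CUBIC)
o[:,400:]=cv2.resize(ims["top"][135:255,290:370],(400,600),interpolation=cv2.INTER_CUBIC)
cv2.imwrite("pics/hov.png",o)
E
```

```text
top 87.5 [  2.375   1.375   7.125   9.125 334.75 ] [332.3343 194.9977]
scene 93.0 [  3.25    3.5     4.75    6.625 163.25 ] [308.0573 250.3472]
bracket hole [ 0.6139 -0.011   0.0935] 0.0024805201115853043 box -0.14301122938246674 0.004261724113602632
[-0.0362 -0.3005 -1.5351] [ 0.0151  0.01   -0.0099] 0.02399764182556237
[0.6263 0.0498 0.191 ] [ 0.2029 -0.0592 -1.0578] [ 0.4024 -0.1218 -0.0037] 18.6583
tip pred [[324.9707 189.6871]] [[314.2581 240.7661]] collar [[304.4657 176.8315]] [[328.2265 225.11  ]]
```

View pics/hov.png

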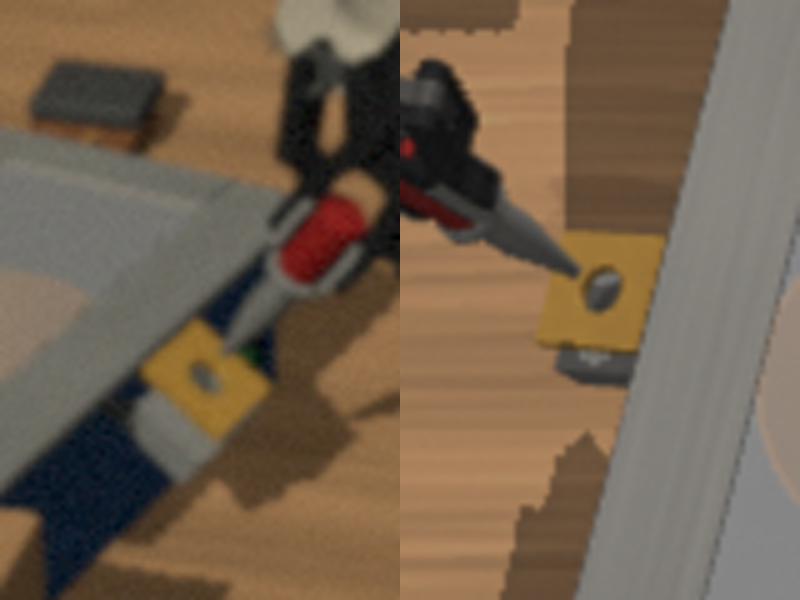

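At the hover, the tip is seen at top (325.6,189.4) and scene (315,240), within 1 px of prediction, so the pin sits true in the grip. The flange hole at top (330.6,192.4) lies about 3 mm along +x of my bracket axis. I'll aim the tip between the two holes and go in stepwise, giving way to side forces.

```bash
cat > ins.py <<'E'
import sys, json, os
from h import *
np.set_printoptions(precision=3,suppress=True)
k0,k1,step,fzmax=map(float,sys.argv[1:5])
B=np.c_[bx,ey,bz]; rv=pintool(-bx,bz)
off=np.array(json.load(open("off.json"))) if os.path.exists("off.json") else np.array([.0005,.0007])
if len(sys.argv)>5: off=off+np.array([float(sys.argv[5]),float(sys.argv[6])])
for k in np.arange(k0,k1-1e-6,-step):
    arm.servo_line(BK+B@[off[0],off[1],k+.0085],rv,speed=.03)
    F=B.T@np.array(arm.current_contact_force()); T=B.T@np.array(arm.current_torque()); a=B.T@(np.array(arm.current_position())-BK)
    print(f"k {k*1e3:.0f} off {off*1e3} act {a*1e3} F {F} T {T} w {arm.current_width()*1e3:.1f} t {arm.current_t():.1f}")
    if F[2]>fzmax or np.hypot(*F[:2])>45: print("stop"); break
    if k<.062: off=off+np.clip(F[:2]*3e-5,-.001,.001)*(np.abs(F[:2])>3)
json.dump(off.tolist(),open("off.json","w"))
E
python3 ins.py .1 .045 .005 25
```

```text
k 100 off [0.5 0.7] act [  0.366   0.573 108.19 ] F [-0.568  0.864 -0.907] T [-0.046  0.384 -0.032] w 24.0 t 19.1
k 95 off [0.5 0.7] act [  0.574   0.6   103.234] F [-1.056  0.002 -1.458] T [0.019 0.453 0.025] w 24.1 t 19.4
k 90 off [0.5 0.7] act [ 0.538  0.617 98.27 ] F [-1.35   0.705 -1.503] T [0.015 0.458 0.022] w 24.3 t 19.8
k 85 off [0.5 0.7] act [ 0.53   0.589 93.261] F [-0.513 -0.475 -1.013] T [ 0.013  0.415 -0.019] w 24.0 t 20.1
k 80 off [0.5 0.7] act [ 0.537  0.604 88.271] F [-0.712 -0.535 -1.127] T [0.041 0.416 0.048] w 24.0 t 20.4
k 75 off [0.5 0.7] act [ 0.514  0.605 83.277] F [-1.46   0.149 -1.155] T [0.022 0.486 0.058] w 24.1 t 20.7
k 70 off [0.5 0.7] act [ 0.531  0.601 78.25 ] F [-0.796 -0.535 -0.606] T [-0.009  0.387 -0.004] w 23.8 t 21.0
k 65 off [0.5 0.7] act [ 0.54   0.576 73.243] F [-1.799  0.363 -0.956] T [ 0.022  0.398 -0.03 ] w 24.2 t 21.3
k 60 off [0.5 0.7] act [ 0.542  0.615 68.283] F [-1.546 -0.221 -1.135] T [-0.003  0.421 -0.   ] w 24.2 t 21.6
k 55 off [0.5 0.7] act [ 0.52   0.591 63.264] F [-0.004 -0.176 -1.359] T [0.006 0.46  0.025] w 24.6 t 22.0
k 50 off [0.5 0.7] act [ 0.232  0.5   58.209] F [-4.711 -1.29  -2.272] T [-0.154  1.296  0.002] w 24.0 t 22.3
k 45 off [0.359 0.7  ] act [-0.264  0.458 53.39 ] F [-7.707 -2.408 -1.469] T [-0.387  1.998  0.08 ] w 24.2 t 22.6
```

The side force says the bracket axis lies about 3.5 mm to -x of my estimate. That matches the flange position less its stated 7 mm offset. I'll ramp the aim over while going deeper.

```bash
sed -i 's/F\[:2\]\*3e-5/F[:2]*5e-5/' ins.py
python3 ins.py .042 .039 .003 60 -.0012 -.0002; python3 ins.py .036 .033 .003 60 -.001 0; python3 ins.py .030 .027 .003 60 -.0006 0
```

```text
k 42 off [-1.073  0.5  ] act [-1.115  0.254 50.328] F [-3.831 -1.682 -2.962] T [-0.462  1.064  0.005] w 23.8 t 22.9
k 39 off [-1.264  0.5  ] act [-1.453  0.229 47.393] F [-5.129 -2.915 -0.608] T [-0.671  1.392  0.045] w 24.1 t 23.1
k 36 off [-2.521  0.5  ] act [-2.311  0.253 44.369] F [-1.313 -3.818 -1.561] T [-0.822  0.615  0.014] w 24.2 t 23.4
k 33 off [-2.521  0.309] act [-2.576  0.182 41.471] F [-4.071 -3.636 -0.728] T [-0.844  1.024  0.004] w 24.1 t 23.6
k 30 off [-3.324  0.127] act [-3.22   0.069 38.469] F [-2.951 -3.048 -0.338] T [-0.787  0.765 -0.032] w 23.8 t 23.9
k 27 off [-3.324 -0.025] act [-3.52  -0.017 35.593] F [-4.21  -2.849  1.231] T [-0.801  1.163 -0.05 ] w 24.0 t 24.1
```

```bash
python3 ins.py .025 .015 .002 70 -.0004 -.0001
```

```text
k 25 off [-3.935 -0.125] act [-3.952 -0.089 33.542] F [-2.861 -2.749 -0.204] T [-0.724  0.899  0.006] w 23.9 t 24.4
k 23 off [-3.935 -0.125] act [-3.998 -0.104 31.574] F [-2.952 -3.527  1.827] T [-0.759  0.916  0.055] w 23.7 t 24.6
k 21 off [-3.935 -0.301] act [-4.04  -0.186 29.628] F [-3.254 -3.062  1.663] T [-0.666  1.06  -0.041] w 24.3 t 24.9
k 19 off [-4.097 -0.455] act [-4.115 -0.27  27.634] F [-2.413 -2.949  1.467] T [-0.555  0.887 -0.007] w 24.1 t 25.1
k 17 off [-4.097 -0.455] act [-4.14  -0.278 25.592] F [-3.175 -1.581  0.807] T [-0.476  0.916 -0.072] w 23.9 t 25.4
k 15 off [-4.256 -0.455] act [-4.188 -0.33  23.521] F [-2.136 -1.915  1.18 ] T [-0.325  0.785  0.037] w 23.9 t 25.6
```

```bash
python3 ins.py .013 .001 .0015 45
```

```text
k 13 off [-4.256 -0.455] act [-4.2   -0.378 21.439] F [-2.164 -2.678 -0.193] T [-0.265  0.71  -0.004] w 24.1 t 25.9
k 12 off [-4.256 -0.455] act [-4.226 -0.393 19.904] F [-0.983 -2.037  1.3  ] T [-0.286  0.651  0.017] w 23.8 t 26.1
k 10 off [-4.256 -0.455] act [-4.243 -0.427 18.364] F [-2.032 -1.437  0.937] T [-0.168  0.683 -0.027] w 24.0 t 26.4
k 8 off [-4.256 -0.455] act [-4.278 -0.456 16.834] F [-2.641 -0.962  0.526] T [-0.162  0.662  0.038] w 24.0 t 26.6
k 7 off [-4.256 -0.455] act [-4.497 -0.258 15.685] F [-3.041 -1.566  5.754] T [-0.36   0.794 -0.041] w 24.4 t 26.9
k 6 off [-4.408 -0.455] act [-4.871 -0.127 14.418] F [-4.77  -0.662  6.293] T [-0.291  1.19  -0.005] w 24.0 t 27.1
k 4 off [-4.647 -0.455] act [-5.082  0.04  14.099] F [-3.533 -5.333 21.435] T [-1.032  0.671  0.042] w 24.1 t 27.4
k 3 off [-4.823 -0.721] act [-5.126  0.116 13.862] F [-2.034 -8.732 37.909] T [-1.686  0.277 -0.027] w 24.2 t 27.6
k 1 off [-4.823 -1.158] act [-5.213  0.183 13.702] F [ -0.735 -10.899  52.833] T [-2.139 -0.049  0.051] w 24.3 t 27.9
stop
```

A hard stop at commanded k of about 5 mm, with 53 N rising in under 1 mm, is where I'd expect the collar to meet the flange. I'll relax, let go, back off and look.

Run:
```python
from h import *
np.set_printoptions(precision=3,suppress=True)
B=np.c_[bx,ey,bz]; rv=pintool(-bx,bz)
arm.servo_line(BK+B@[-.0049,-.0003,.0055+.0085],rv,speed=.03); arm.dwell(.3); print(B.T@np.array(arm.current_contact_force()))
arm.gripper_open(); p=np.array(arm.current_position()); print(arm.current_contact_force())
arm.servo_line(p+.11*bz,speed=.1); arm.servo_line(p+.11*bz+[-.12,.12,.12],speed=.25)
ims={n:arm.capture(n)[:,:,::-1] for n in("scene","top")}; print(arm.current_t(),arm.current_contact_force())
for n in ims: cv2.imwrite(f"pics/fin_{n}.png",ims[n])
o=np.zeros((600,800,3),np.uint8)
o[:,:400]=cv2.resize(ims["scene"][170:320,260:360],(400,600),interpolation=cv2.INTER_CUBIC)
o[:,400:]=cv2.resize(ims["top"][120:270,290:390],(400,600),interpolation=cv2.INTER_CUBIC)
cv2.imwrite("pics/fin.png",o)
P=[]
for n in ims:
    h=cv2.cvtColor(np.ascontiguousarray(ims[n]),cv2.COLOR_BGR2HSV)
    m=(((h[...,0]<6)|(h[...,0]>174))&(h[...,1]>150)&(h[...,2]>50)).astype(np.uint8)
    k,l,st,ce=cv2.connectedComponentsWithStats(m)
    for i in range(1,k):
        if st[i,4]>40 and 290<ce[i][0]<360: print(n,st[i],ce[i]); P.append(ce[i])
for kk in (.0055,.011):
    Hc=BK+B@[-.004,0,kk+.0275]; print(kk,"head pred scene",proj("scene",Hc),"top",proj("top",Hc))
if len(P)==2: X,e=tri(P[1],P[0]); print("head",(B.T@(X-BK))*1e3,e)
```

```text
[-3.25  -2.676 10.756]
[-0.439  1.092 -0.127]
31.425 [-0.132  0.496 -0.532]
scene [309 233  16  17 161] [316.963 240.801]
top [312 180  20  18 223] [321.632 188.39 ]
0.0055 head pred scene [[316.199 243.434]] top [[322.446 189.928]]
0.011 head pred scene [[317.269 242.248]] top [[320.909 188.972]]
head [-0.737  0.217 41.183] 0.0008255519859136371
```

View pics/fin.png

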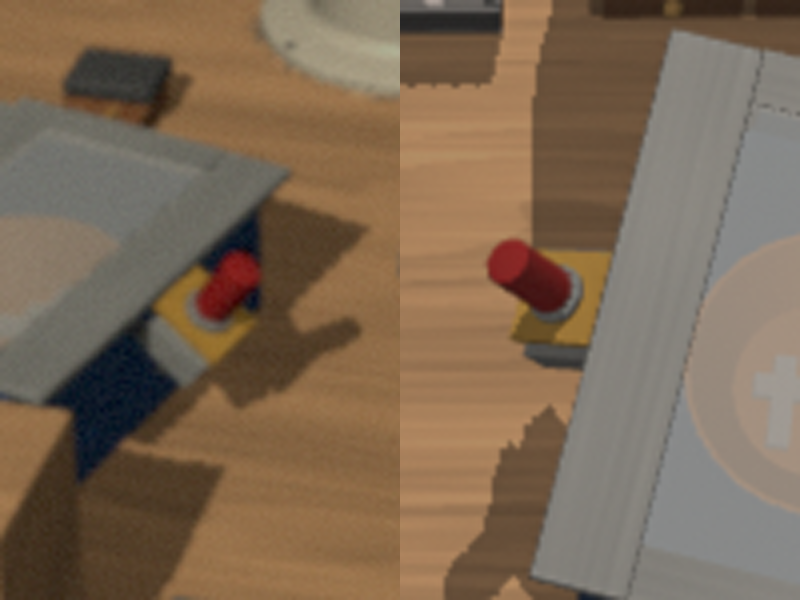

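The pin's collar sits flat on the flange (scene crop 212,312; top crop 568,290) with the gripper clear. I'll check numerically that the lid came down, from the edge shift between the "resting on buffers" and current pictures.

Run:
```python
from h import *
np.set_printoptions(precision=2,suppress=True)
def line_v(n,th,u):
    P=proj(n,np.array([lid(th,.22,s,0.) for s in np.linspace(-.15,.15,61)])); o=np.argsort(P[:,0]); return np.interp(u,P[o,0],P[o,1])
A,B_=[cv2.imread(f"pics/{k}").astype(float).mean(2) for k in("rel_s.png","fin_scene.png")]
us=list(range(276,294,2))+list(range(318,328,2))
d=[];pr=[]
for u in us:
    v0=line_v("scene",.04,u); r=np.arange(int(v0)-12,int(v0)+13); e=[]
    for I in (A,B_):
        g=np.diff(I[r,u-1:u+2].mean(1)); g=np.where(g<0,-g,0); j=g.argmax(); w=slice(max(j-2,0),j+3); e.append((g[w]*(r[:-1][w]+.5)).sum()/g[w].sum())
    d.append(e[1]-e[0]); pr.append([e[1]-line_v("scene",t,u) for t in (0,.015,.055)])
print("shift px",np.array(d)); print("pred .055->.015",line_v("scene",.015,285)-line_v("scene",.055,285),"->.035",line_v("scene",.035,285)-line_v("scene",.055,285))
print(np.array(pr).T)
# flange centroids
for n,f,g in (("top","rel_t","fin_top"),):
    for k in(f,g):
        h=cv2.cvtColor(cv2.imread(f"pics/{k}.png"),cv2.COLOR_BGR2HSV); m=cv2.inRange(h,(17,110,50),(32,255,255)); ys,xs=np.nonzero(m[170:220,305:350]); print(k,xs.min()+305,xs.max()+305,ys.min()+170,ys.max()+170)
for im,k in ((1,"rel_s"),(2,"fin_scene")):
    h=cv2.cvtColor(cv2.imread(f"pics/{k}.png"),cv2.COLOR_BGR2HSV); m=cv2.inRange(h,(17,110,50),(32,255,255)); ys,xs=np.nonzero(m[225:275,290:335]); print(k,xs.min()+290,xs.max()+290,ys.min()+225,ys.max()+225)
```

```text
shift px [2.83 2.23 2.87 3.42 2.91 3.46 2.4  2.3  3.12 1.63 2.48 2.17 1.96 0.03]
pred .055->.015 3.2993216942337824 ->.035 1.6705196326498992
[[-3.27 -3.32 -3.31 -2.8  -2.83 -2.83 -3.43 -3.02 -2.87 -2.59 -2.43 -2.65
  -2.16 -2.44]
 [-2.05 -2.11 -2.1  -1.6  -1.63 -1.63 -2.25 -1.84 -1.69 -1.48 -1.33 -1.55
  -1.07 -1.35]
 [ 1.31  1.24  1.23  1.73  1.68  1.66  1.03  1.42  1.56  1.58  1.72  1.48
   1.95  1.64]]
rel_t 317 342 181 205
fin_top 317 342 182 206
rel_s 298 334 229 274
fin_scene 297 334 226 274
```

The edge shift puts the lid at about 0.02 rad, near the expected 0.015 but with a thin margin. I'll use some of the spare time for one firm push on the head with shut fingers. That measures the pin's height by touch and seats anything left.

Run:
```python
from h import *
np.set_printoptions(precision=2,suppress=True)
B=np.c_[bx,ey,bz]; rv=pintool(-bx,bz); P=lambda k:BK+B@[-.0045,0,k]
arm.gripper_close(60); arm.reach(P(.105),rv)
st=lambda s:print(s,(B.T@(np.array(arm.current_position())-BK))*1e3,B.T@np.array(arm.current_contact_force()),round(arm.current_t(),2))
print(arm.servo_line(P(.075),rv,speed=.08,contact_N=6)); print(arm.servo_line(P(.04),rv,speed=.02,contact_N=5)); st("touch")
k=(B.T@(np.array(arm.current_position())-BK))[2]
for i in range(8):
    k-=.0015; arm.servo_line(P(k),rv,speed=.02); st("push")
    if (np.array(arm.current_contact_force())@bz)>60: break
arm.dwell(.4); arm.servo_line(P(k+.012),rv,speed=.02); st("off")
print(arm.servo_line(P(.04),rv,speed=.015,contact_N=4)); st("touch2")
p=np.array(arm.current_position()); arm.servo_line(p+.1*bz,speed=.15); arm.servo_line(p+.1*bz+[-.12,.12,.12],speed=.25)
cv2.imwrite("pics/fin2_s.png",arm.capture("scene")[:,:,::-1]); st("end")
```

```text
False
True
touch [-5.06 -0.09 57.27] [-1.84  0.19  4.19] 34.58
push [-5.    0.26 56.2 ] [-3.51 -0.59  7.34] 34.83
push [-5.39  0.5  55.53] [-5.94 -1.82 15.91] 35.08
push [-5.84  0.74 55.23] [-8.52 -5.89 28.97] 35.33
push [-6.1   0.92 54.97] [-9.29 -8.13 43.71] 35.58
push [-6.28  1.16 54.76] [ -8.63 -12.28  58.52] 35.83
push [-6.43  1.46 54.59] [ -8.94 -16.73  72.83] 36.08
off [-4.4  -0.07 59.85] [-0.37 -0.28 -0.62] 37.23
True
touch2 [-4.93 -0.08 57.67] [-1.64 -0.95  3.63] 37.68
end [  -8.27 -144.52  305.37] [ 0.35  0.39 -1.41] 39.53
```

Pushed home, the head top is at 55 mm. Free, it rises about 3 mm, which is a lid angle of about 0.014 rad and the expected rise in play. The gripper is clear, so I'm handing in.

```bash
python3 -c "
from workcell import arm
print(arm.job_done(),arm.current_t())"
```

```text
the job is handed in; nothing more can be done
the job is handed in; nothing more can be done
```

The job is handed in after about 40 s of robot time: the lid was lowered without slamming and the red pin pushed fully home and released, with the lid at about 0.014 rad by touch; I moved none of the listed bystanders, though the loose green and purple pins fell over early on without being touched as far as I could tell, and the judge's verdict was not shown.

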